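Change over a blood-typing cassette on the sloped viewer

ROBOT

A 6-joint arm with a two-finger parallel gripper is mounted at the origin on the work surface. World frame = base frame: x ahead of the robot, y to its left, z up, the work surface at z = 0. Lengths are in m, angles in degrees, forces in N, time in s.
With the tool pointing down it reaches from about 0.375 to 0.9 m from the base axis. Payload 3.1 kg.
Tool frame: the origin (TCP) lies at the very end of the fingers, on their centre line; the grasp point (between the pads) lies 19 mm behind it (bot.hold_point_z is the z of the grasp point in the tool frame, in m); z points along the fingers, y is the line along which they close (so a half turn about z gives the same grasp; the last joint's range is limited). The gripper opens to 87 mm and grips with 3 to 60 N. Pads are 19 mm wide; open, the fingers measure 117 mm over their backs; the gripper's body (75 mm by 190 mm) begins 51 mm behind the grasp point.
Start: joints at [-74.914, 30.224, 82.088, -0, 67.689, -10.227], TCP at [0.267, -0.565, 0.223] pointing down, gripper open.
Joint ranges: [-176.69, 176.69], [-43.24, 126.21], [12.49, 139.97], [-82, 262], [0, 151.66], [-163.58, 163.58]. Speed limits (degrees/s): [159.86, 159.86, 180, 180, 180, 180].

INTERFACE

Orientations are given as a 3x3 rotation matrix whose columns are the frame's x, y, z axes.
In Python, from rig import bot, capture, camera_model gives the robot as it stands.
- The arm moves only by the tool apply_moves, never from a script. Its argument "plan" is text: rows parted by semicolons, each of 6 numbers parted by spaces: the shift along the tool's x, y, z in units of 0.05 m (1.0 is 0.05 m), then the turn, a rotation vector about the tool's x, y, z in units of 360 degrees (1.0 is 360 degrees). In form: dx dy dz ax ay az; .... A call has 1 to 10 rows; each row shifts and turns the commanded pose from where the row before left it, along the tool's axes as they then stand; what a row does not reach is not made up. A row lasts 1/12 s, in which the tool goes at most 41.7 mm and 7.16 degrees, less where a joint would pass 70% of its speed; a pose out of reach is approached as far as the arm can. A call with a number of a shift or a turn outside -1 to 1 is refused whole. A call with a gripper value outside its range is refused whole. "gripper" is the gripper command: -1 is shut, 1 is fully open, values between are in proportion, set as the call begins (left out, the last holds). The fingers move at their own pace and stop on an object; the grip force is fixed at half the most. Time passes only in rows, so rows that do not move let the fingers close. It gives the time, the measured TCP pose, the force, the opening and the grip force at its end, in the units of the state.
- bot.read_state(): the state, without advancing time (a new reading comes with each control period).
- capture(name): name is "side" or "top"; returns the picture (400x640x3 uint8, red, green, blue); there is no depth.
- camera_model(name): a dict with "vertical_fov" (degrees; the focal length in pixels is half the picture's height over the tangent of half this angle, whatever the lens; pixels are square), "cx", "cy" (the principal point, pixels), "dist" ([k1, k2, p1, p2, k3] as OpenCV has them; the pictures are not rectified), "position" and "rotation" of the camera in the world. Camera axes: x right, y down, z forward; pixel columns grow to the right and rows downward; lengths in m; the calibration is good to about 2 mm. A picture is of the moment at which its call begins. camera_model takes no time and is no camera call.
- bot.hand_in(): hands the job in; it is judged then, once.
The state is a dict: "time_s": time; "joint_positions": joint angles; "qvel": joint speeds; "tau": joint torques, N m; "position": TCP position; "tcp_rot": TCP orientation; "force": force on the tool from outside, world axes, zero at the start; "moment": the same for the moment, N m; "opening": opening from 0.0 (shut) to 1.0 (fully open); "grasp_force": force on a finger pad.
Only numpy, scipy, OpenCV 4.12 (cv2) and the standard library are available. Lean on these libraries where they do the work, as an engineer would, in place of code of your own. Each camera call takes 0.05 s, during which the arm holds its last target. There are 200 camera calls.

TASK

At the blood-bank counter, first take the finished red cassette off the sloped viewer and lay it flat in the steel tray, beside the grey one already there. Then set the new green cassette from the white basket on the bay you have freed: flat on the narrow sloped plinth, lengthways up the slope, square between the two side stops and right down against the lower lip (either end up). Set the cassettes down rather than dropping them, and leave the blue cassette, the grey cassette, the carton and the bottle where they are.

Things in the scene. Friction and masses are not known exactly. Their poses are not given: they have to be found in the camera images.
- viewer: fixed white sloped viewing stand on grey feet, 115 (x) x 186 (y) mm, facing up and towards the robot: its face rises away from the robot at 0.38 rad (22 deg), from about 35 to 85 mm high. Two bays side by side, 84 mm between centres. Origin on the counter, 75 mm below the midpoint of the bay origins; z up, x away from the robot
- bay_left: bay on the viewer's +y side: a narrow white plinth 76 (x) x 34 (y) mm, 10 mm above the viewer's face, so a cassette overhangs 6 mm each side. Frame: x up the slope, y across, z square out of it. Origin on the plinth top, where the centre of a seated cassette's underside comes; its lower end then touches the black lip (face at x = -40 mm, 40 mm wide, 6 mm high)
- bay_right: bay on the viewer's -y side, made like bay_left, frame likewise. On each bay two black side stops, 6 mm thick and 53 mm apart between them, flank the lower end from x = -40 to -22 mm, rising 6 mm above the plinth top like the lip; the rest of the sides is free for the fingers
- red_cassette: the finished red cassette, lying in one of the two bays (either one) at the start: flat box-shaped test cassette 80 (its x) x 46 (its y) x 15 mm thick, about 45 g, both ends alike, white label with a row of four round wells on top; origin at the centre of its underside, z out of its top
- green_cassette: the new green cassette, lying in the white basket at any yaw: flat box-shaped test cassette 80 (its x) x 46 (its y) x 15 mm thick, about 45 g, both ends alike, white label with a row of four round wells on top; origin at the centre of its underside, z out of its top
- blue_cassette: the blue cassette in the viewer's other bay, still being read; leave it there (38 mm free between the sides of two seated cassettes): flat box-shaped test cassette 80 (its x) x 46 (its y) x 15 mm thick, about 45 g, both ends alike, white label with a row of four round wells on top; origin at the centre of its underside, z out of its top
- grey_cassette: an older grey cassette lying in the half of the steel tray nearer the robot; leave it: flat box-shaped test cassette 80 (its x) x 46 (its y) x 15 mm thick, about 45 g, both ends alike, white label with a row of four round wells on top; origin at the centre of its underside, z out of its top
- tray: fixed shallow steel tray 240 (x) x 150 (y) x 25 mm high, walls and floor 5 mm thick, on one side of the viewer (either one); origin at the centre of its underside, inner floor 5 mm above it
- basket: fixed white slatted plastic basket 240 (x) x 150 (y) x 45 mm high, walls and floor 5 mm thick, on the side of the viewer away from the tray; origin at the centre of its underside, inner floor 5 mm above it
- carton: small cardboard carton 50 x 50 x 40 mm in the other half of the basket; origin at the centre of its underside
- bottle: amber glass bottle with white cap, 44 mm diameter, 115 mm high, standing loose on the counter on one side of the viewer (either one); origin at the centre of its underside
- scanner: barcode scanner head on a fixed stand, 147 mm high, base 52 mm in diameter, head 75 (x) x 34 (y) mm, on the side of the viewer away from the bottle; origin at the centre of its underside
There are look-alikes about, which are no part of the job. There is more than one size of the green_cassette; the one meant has the size given above.

How it is judged (in metres and radians):
On the way, in this order (a step that is already met when the one before it is completed fails the run):
1. the red cassette lies released, flat on the floor of the steel tray (x of red_cassette in the frame of tray between -0.11 and 0.11 m and y of red_cassette in the frame of tray between -0.065 and 0.065 m and z of red_cassette in the frame of tray between 0 and 0.009 m and angle between red_cassette's own z axis and vertical below 0.1 rad and contact force between the fingers and red_cassette below 0.05 N and linear speed of red_cassette below 0.02 m/s), for 0.2 s.
2. the green cassette is seated in the freed bay (((y of green_cassette in the frame of bay_left between -0.005 and 0.005 m and x of green_cassette in the frame of bay_left between -0.004 and 0.005 m and angle between the x axis of green_cassette and the x axis of bay_left, either way round below 0.1 rad and angle between the z axis of green_cassette and the z axis of bay_left, either way round below 0.06 rad and z of green_cassette in the frame of bay_left between -0.003 and 0.003 m) or (y of green_cassette in the frame of bay_right between -0.005 and 0.005 m and x of green_cassette in the frame of bay_right between -0.004 and 0.005 m and angle between the x axis of green_cassette and the x axis of bay_right, either way round below 0.1 rad and angle between the z axis of green_cassette and the z axis of bay_right, either way round below 0.06 rad and z of green_cassette in the frame of bay_right between -0.003 and 0.003 m))), for 0.2 s.
At the end, for the whole second after the job is handed in: Red lies released on the tray floor, flat within 0.1 rad. Green rests released on the freed bay: middle within 5 mm sideways, lip gap under 5 mm, within 3 mm of the plinth top, lengthways within 0.1 rad, flat within 0.06. Blue within 8 mm, grey, carton, bottle within 20 mm of their starts (all of step 1 and ((y of green_cassette in the frame of bay_left between -0.005 and 0.005 m and x of green_cassette in the frame of bay_left between -0.004 and 0.005 m and angle between the x axis of green_cassette and the x axis of bay_left, either way round below 0.1 rad and angle between the z axis of green_cassette and the z axis of bay_left, either way round below 0.06 rad and z of green_cassette in the frame of bay_left between -0.003 and 0.003 m) or (y of green_cassette in the frame of bay_right between -0.005 and 0.005 m and x of green_cassette in the frame of bay_right between -0.004 and 0.005 m and angle between the x axis of green_cassette and the x axis of bay_right, either way round below 0.1 rad and angle between the z axis of green_cassette and the z axis of bay_right, either way round below 0.06 rad and z of green_cassette in the frame of bay_right between -0.003 and 0.003 m)) and contact force between the fingers and green_cassette below 0.05 N and linear speed of green_cassette below 0.02 m/s and distance of blue_cassette from where it was at the start of the episode below 0.008 m and distance of each of grey_cassette, carton, bottle from where it was at the start of the episode below 0.02 m and angle between bottle's own z axis and vertical below 0.1 rad); the robot touches nothing.
It fails at once if the blue cassette is shifted by more than 8 mm (distance of blue_cassette from where it was at the start of the episode above 0.008 m).
It fails at once if the grey cassette or the carton is shifted by more than 20 mm (distance of any of grey_cassette, carton from where it was at the start of the episode above 0.02 m).
It fails at once if the bottle is shifted by more than 20 mm or tipped by more than 0.35 rad (distance of bottle from where it was at the start of the episode above 0.02 m or angle between bottle's own z axis and vertical above 0.35 rad).
It fails at once if the red or green cassette falls freely from more than about 18 mm (over 0.6 m/s, touching nothing) ((contact force between red_cassette and anything else below 0.005 N and linear speed of red_cassette above 0.6 m/s) or (contact force between green_cassette and anything else below 0.005 N and linear speed of green_cassette above 0.6 m/s)).
It also fails if it takes over 54 s, if anything falls off the work surface, if the arm or the gripper's body presses on something with over 40 N, if the wrist force passes 120 N, or if a joint passes its speed limit or range.

## Working session

There is one attempt and no reset: what is moved stays moved. The work goes in short steps, Python scripts to look and compute and a tool call to move; the robot and the scene stay as the last step left them, time stands still between calls to the robot, and variables do not carry over. Pictures are saved under pics/ and viewed, at most 10 in all, crops included, and the job is handed in when it is done.

Besides the shell and the picture viewer there is one more tool, called in YAML: its name, and indented under it one key for each argument. apply_moves: Moves the arm, as the interface text tells. Its arguments: {"type":"object","properties":{"plan":{"type":"string"},"gripper":{"type":"number"}},"required":["plan"]}

```bash
mkdir -p pics; ls; python3 - <<'E'
from rig import bot,capture,camera_model
import cv2
for n in("top","side"):
    cv2.imwrite(f"pics/{n}0.png",capture(n)[...,::-1]); print(n,camera_model(n))
s=bot.read_state();print(s['time_s'],s['position'],s['tcp_rot'],bot.hold_point_z)
E
```

```text
pics
top {'vertical_fov': 48.219758425902945, 'cx': 313.4900544055167, 'cy': 196.35848606933155, 'dist': array([0.03973804, 0.        , 0.        , 0.        , 0.        ]), 'position': array([ 0.40782462, -0.04109907,  1.12743562]), 'rotation': array([[-0.02558302, -0.98707484,  0.15820486],
       [-0.99958404,  0.02315073, -0.01719848],
       [ 0.01331363, -0.15857904, -0.98725652]])}
side {'vertical_fov': 46.76798061504484, 'cx': 323.16734637394256, 'cy': 192.20494292199146, 'dist': array([-0.03347022,  0.        ,  0.        ,  0.        ,  0.        ]), 'position': array([-0.1941185 ,  0.72948316,  0.68507417]), 'rotation': array([[-0.69865493, -0.36597701,  0.61476997],
       [-0.71495534,  0.32490011, -0.61909514],
       [ 0.02683575, -0.87206694, -0.48865028]])}
0.1 [ 0.26705186 -0.56434456  0.22168463] [[ 9.03996574e-01  4.27539370e-01 -5.30676572e-04]
 [ 4.27539584e-01 -9.03994727e-01  1.85389840e-03]
 [ 3.12885729e-04 -1.90280304e-03 -9.99998141e-01]] -0.0187
```

View pics/top0.png

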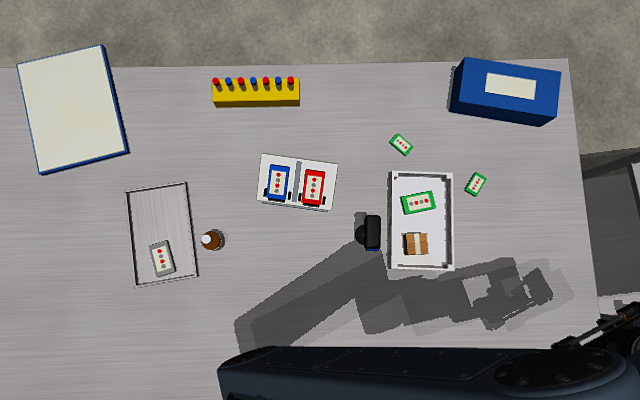

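View pics/side0.png

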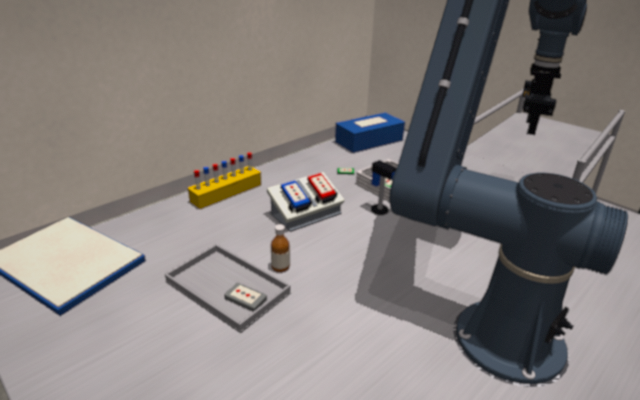

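Top view: red is in bay_right (313,187) and blue in bay_left (278,182). The tray is at (162,235) with grey at (162,258), and the bottle is at (212,240). The basket is at (420,220) with green at (418,203) and the carton at (415,243). The scanner is at (370,232). The small greens at (401,145) and (476,184) are decoys.

```bash
cat > h.py <<'E'
import numpy as np, cv2
from rig import bot,capture,camera_model
S=0.38
def rays(n,px):
    m=camera_model(n); f=200/np.tan(np.radians(m['vertical_fov']/2))
    K=np.array([[f,0,m['cx']],[0,f,m['cy']],[0,0,1.]])
    u=cv2.undistortPoints(np.float64(px).reshape(-1,1,2),K,np.array(m['dist'])).reshape(-1,2)
    return m['position'],np.c_[u,np.ones(len(u))]@m['rotation'].T
def plane(n,px,p,nrm):
    o,d=rays(n,px); return o+d*(((p-o)@nrm)/(d@nrm))[:,None]
def atz(n,px,z): return plane(n,px,np.array([0,0,z]),np.array([0,0,1.]))
def mask(img,c):
    h=cv2.cvtColor(img,cv2.COLOR_RGB2HSV); H,Sa,V=cv2.split(h)
    rg={'red':(H<8)|(H>172),'green':(H>45)&(H<85),'blue':(H>105)&(H<130)}[c]
    return (rg&(Sa>110)&(V>50)).astype(np.uint8)
def cass(img,c,win):
    x0,y0,x1,y1=win; k=6
    sub=cv2.resize(img[y0:y1,x0:x1],None,fx=k,fy=k,interpolation=cv2.INTER_CUBIC)
    m=mask(sub,c); cs,hi=cv2.findContours(m,cv2.RETR_CCOMP,cv2.CHAIN_APPROX_NONE)
    f=lambda q:(q.reshape(-1,2)+.5)/k-.5+[x0,y0]
    outer=[q for q,h in zip(cs,hi[0]) if h[3]<0]; hole=[q for q,h in zip(cs,hi[0]) if h[3]>=0]
    big=lambda L:f(max(L,key=cv2.contourArea))
    return big(outer),(big(hole) if hole else None)
def rect2(P,ax,ay):
    """min-area rectangle of plane points: centre (in ax,ay coords), long, short, angle of long side"""
    q=np.float32(np.c_[P@ax,P@ay])*1000
    b=cv2.boxPoints(cv2.minAreaRect(q)); e=[b[1]-b[0],b[2]-b[1]]; e.sort(key=np.linalg.norm)
    a=np.degrees(np.arctan2(e[1][1],e[1][0])); a=(a+90)%180-90
    return b.mean(0)/1000,np.linalg.norm(e[1]),np.linalg.norm(e[0]),a
def flat(n,pts,z): return rect2(atz(n,pts,z),np.array([1.,0,0]),np.array([0,1.,0]))
def bayaxes(yaw):
    c,s=np.cos(np.radians(yaw)),np.sin(np.radians(yaw))
    bx=np.array([c*np.cos(S),s*np.cos(S),np.sin(S)]);by=np.array([-s,c,0]);return bx,by,np.cross(bx,by)
def bay(n,pts,yaw,h=.015,zo=.075):
    """centre of seated cassette underside (z=zo) from points on its top"""
    for _ in range(6):
        bx,by,nz=bayaxes(yaw); p=np.array([.55,0,zo])
        for _ in range(12):
            P=plane(n,pts,p+h*nz,nz); c,L,W,a=rect2(P,bx,by)
            o=P[0]+bx*(c[0]-P[0]@bx)+by*(c[1]-P[0]@by)-h*nz; p=np.array([o[0],o[1],zo])
        yaw+=a
    return o,L,W,yaw
E
python3 - <<'E'
from h import *
np.set_printoptions(precision=4,suppress=True)
t=capture('top');s=capture('side')
for c,w,ws in(('red',(295,160,335,212),(300,165,345,210)),('blue',(262,155,294,207),(275,172,315,215))):
    for n,img,ww in(('top',t,w),('side',s,ws)):
        o,h=cass(img,c,ww)
        for k,p in(('outer',o),('label',h)):
            if p is not None: print(c,n,k,*bay(n,p,-5),cv2.minAreaRect(np.float32(p)))
o,h=cass(t,'green',(395,185,445,222)); print('green',flat('top',o,.02),flat('top',h,.02))
for nm,px,z in(('tray',[(125,193),(186,182),(198,276),(137,287)],.025),('basket',[(389,172),(452,173),(453,269),(389,269)],.045),
 ('bottlecap',[(208,239)],.115),('scanhead',[(366,215),(381,215),(381,249),(366,249)],.147),('grey',[(149,244),(168,240),(175,272),(156,276)],.02),('carton',[(404,233),(428,233),(427,254),(403,254)],.04)):
    print(nm,atz('top',px,z)[:,:2].tolist(),flat('top',px,z))
E
```

```text
red top outer [ 0.6024 -0.0592  0.075 ] 82.8313 46.650383 -9.074768 ((312.8834533691406, 186.7628173828125), (19.868762969970703, 34.38508605957031), 7.640390872955322)
red top label [ 0.6014 -0.0591  0.075 ] 58.027588 35.34893 -9.436478 ((312.8185119628906, 187.24398803710938), (14.978894233703613, 24.078874588012695), 8.03571605682373)
red side outer [ 0.5925 -0.0457  0.075 ] 85.98511 56.17897 -7.8023376 ((321.1549377441406, 185.48814392089844), (29.657073974609375, 17.248552322387695), 57.86277770996094)
blue top outer [0.6163 0.0246 0.075 ] 82.2489 46.801926 -9.586792 ((277.2513122558594, 181.73976135253906), (19.804210662841797, 34.33694076538086), 7.125016689300537)
blue top label [0.6153 0.0248 0.075 ] 58.853516 36.282234 -9.660851 ((277.1507263183594, 182.1482696533203), (15.277057647705078, 24.499305725097656), 6.775651931762695)
blue side outer [0.6064 0.0362 0.075 ] 84.08533 56.6333 -6.8774567 ((295.202880859375, 193.33836364746094), (29.3853759765625, 18.724597930908203), 60.54630661010742)
green (array([ 0.5649, -0.322 ], dtype=float32), np.float32(80.105354), np.float32
[... 1046 characters left out ...]
92535]] (array([ 0.4828, -0.188 ], dtype=float32), np.float32(75.34432), np.float32(33.152332), np.float32(-2.5770264))
grey [[0.4769134833712181, 0.3442358508381884], [0.48540155461330403, 0.29872170403573195], [0.40764928971740433, 0.2797417788009551], [0.39949729021001024, 0.32480628054945615]] (array([0.4423, 0.312 ], dtype=float32), np.float32(82.58277), np.float32(46.228737), np.float32(13.718063))
carton [[0.48659096757684844, -0.27805364458428916], [0.485244245016543, -0.33640829072361467], [0.4347002029059162, -0.33053371853198754], [0.4360258468867323, -0.2726285452165096]] (array([ 0.4606, -0.3045], dtype=float32), np.float32(62.627205), np.float32(50.67682), np.float32(88.67795))
```

```bash
cat > go.py <<'E'
import sys
from h import *
from scipy.spatial.transform import Rotation as R
np.set_printoptions(precision=4,suppress=True)
BAY=np.array([.6014,-.0588,.075]); BYAW=-9.45
def bayT(dx,dy,dn,flip=1):
    bx,by,nz=bayaxes(BYAW)
    return BAY+dx*bx+dy*by+dn*nz, np.c_[flip*bx,-flip*by,-nz]
def downT(x,y,z,ya):
    a=np.radians(ya); yv=np.array([np.cos(a),np.sin(a),0]); zv=np.array([0,0,-1.])
    return np.array([x,y,z]),np.c_[np.cross(yv,zv),yv,zv]
def show(T):
    s=bot.read_state(); C=np.array(s['tcp_rot']); d=T[0]-s['position']; w=R.from_matrix(C.T@T[1]).as_rotvec()
    print('t',s['time_s'],'pos',s['position'],'F',s['force'],'q',np.array(s['joint_positions']),'open',s['opening'],s['grasp_force'])
    print('target',T[0]); print('shift first (units)',C.T@d/.05,'|mm|',1000*np.linalg.norm(d)); print('turn first -> shift units',T[1].T@d/.05)
    print('turn units',w/2/np.pi,'deg',np.degrees(np.linalg.norm(w)))
if __name__=='__main__': show(eval(sys.argv[1]))
E
python3 go.py "bayT(.006,0,.1)"
```

```text
t 0.2 pos [ 0.2671 -0.5645  0.2219] F [-0.0337  0.2894 -0.2216] q [-74.9139  30.2604  82.1301   0.0008  67.6878 -10.2272] open 1.0004843627241284 0.0
target [ 0.5703 -0.0536  0.1701]
shift first (units) [ 9.8498 -6.6431  1.0479] |mm| 596.3371248125044
turn first -> shift units [  3.6119 -11.0749   2.5588]
turn units [-0.0186  0.0586  0.0953] deg 40.844109924883135
```

apply_moves:
  plan: "0.55 -0.37 0 0 0 0;0.55 -0.37 0 0 0 0;0.55 -0.37 0 0 0 0;0.55 -0.37 0 0 0 0;0.55 -0.37 0 0 0 0;0.55 -0.37 0 0 0 0;0.55 -0.37 0 0 0 0;0.55 -0.37 0 0 0 0;0.55 -0.37 0 0 0 0;0.55 -0.37 0 0 0 0"
  gripper: 0.5

```text
time_s: 1.03
position: [0.4372, -0.2786, 0.2225]
tcp_rot: [[0.904, 0.427, -0.0], [0.427, -0.904, 0.0], [-0.0, -0.0, -1.0]]
force: [-0.2, -0.4, 0.3]
opening: 0.748
grasp_force: 0.0
```

apply_moves:
  plan: "0.55 -0.37 0 0 0 0;0.55 -0.37 0 0 0 0;0.55 -0.37 0 0 0 0;0.55 -0.37 0 0 0 0;0.55 -0.37 0 0 0 0;0.55 -0.37 0 0 0 0;0.55 -0.37 0 0 0 0;0.5 -0.36 0 0 0 0;0 0 0 -0.0031 0.0098 0.0159;0 0 0 -0.0031 0.0098 0.0159"

```text
time_s: 1.87
position: [0.5722, -0.0519, 0.2224]
tcp_rot: [[0.962, 0.237, 0.132], [0.238, -0.971, 0.005], [0.13, 0.027, -0.991]]
force: [-0.0, -1.0, -0.2]
opening: 0.748
grasp_force: 0.0
```

apply_moves:
  plan: "0 0 0 -0.0031 0.0098 0.0159;0 0 0 -0.0031 0.0098 0.0159;0 0 0 -0.0031 0.0098 0.0159;0 0 0 -0.0031 0.0098 0.0159;0 0 0 0 0 0;0 0 0 0 0 0;0 0 0 0 0 0"

```text
time_s: 2.45
position: [0.5712, -0.0541, 0.2231]
tcp_rot: [[0.916, -0.163, 0.368], [-0.15, -0.987, -0.062], [0.373, 0.002, -0.928]]
force: [-0.2, 0.2, 0.9]
opening: 0.745
grasp_force: 0.0
```

```bash
python3 go.py "bayT(.006,0,.03)"
```

```text
t 2.45 pos [ 0.5712 -0.0541  0.2231] F [-0.1813  0.2388  0.9468] q [-18.3288  19.4912 106.3867   6.0123  32.6008  76.5528] open 0.745304392771657 0.0
target [ 0.5959 -0.0579  0.1051]
shift first (units) [-0.4167 -0.0109  2.3754] |mm| 120.58525645595995
turn first -> shift units [-0.4117 -0.0073  2.3763]
turn units [ 0.0002 -0.0003  0.0004] deg 0.18872929715943434
```

apply_moves:
  plan: "-0.1 0 0.4 0 0 0;-0.1 0 0.4 0 0 0;-0.1 0 0.4 0 0 0;-0.12 -0.01 0.4 0 0 0;0 0 0.4 0 0 0;0 0 0.38 0 0 0;0 0 0 0 0 0;0 0 0 0 0 0"

```text
time_s: 3.12
position: [0.5956, -0.0579, 0.1035]
tcp_rot: [[0.916, -0.164, 0.366], [-0.152, -0.986, -0.062], [0.371, 0.001, -0.929]]
force: [0.7, -1.0, 0.8]
opening: 0.752
grasp_force: 0.0
```

```bash
python3 go.py "bayT(.006,0,.0015)"; python3 - <<'E'
from h import *
a=capture('top')[140:220,250:350];b=capture('side')[140:240,240:390]
a=cv2.resize(a,(400,320),interpolation=3);b=cv2.resize(b,(400,267),interpolation=3);b=cv2.copyMakeBorder(b,0,53,0,0,0)
cv2.imwrite('pics/p1.png',np.hstack([a,b])[...,::-1])
E
```

```text
t 3.1167 pos [ 0.5956 -0.0579  0.1035] F [ 0.672  -0.9867  0.8169] q [-17.8305  33.1917 108.9026  10.7385  16.6016  71.8642] open 0.7524906180931922 0.0
target [ 0.6063 -0.0596  0.0786]
shift first (units) [ 0.0181 -0.0016  0.5422] |mm| 27.12488814252421
turn first -> shift units [ 0.0183 -0.0011  0.5422]
turn units [ 0.0001 -0.      0.0001] deg 0.0682119180169828
```

View pics/p1.png

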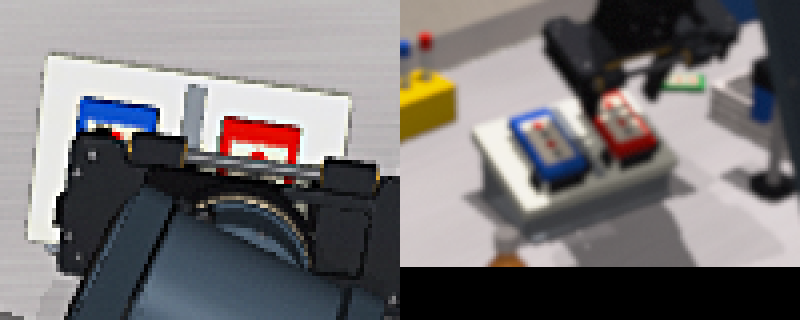

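The fingers straddle red: in the side crop they are at about (600,100) and (650,85), on either side of the red top. I'll descend and grip.

apply_moves:
  plan: "0.01 0 0.14 0 0 0;0 0 0.14 0 0 0;0 0 0.13 0 0 0;0 0 0.13 0 0 0;0 0 0 0 0 0;0 0 0 0 0 0"

```text
time_s: 3.72
position: [0.605, -0.0592, 0.0788]
tcp_rot: [[0.916, -0.164, 0.366], [-0.152, -0.986, -0.062], [0.371, 0.001, -0.928]]
force: [0.2, 0.3, 0.4]
opening: 0.752
grasp_force: 0.0
```

apply_moves:
  plan: "0 0 0 0 0 0;0 0 0 0 0 0;0 0 0 0 0 0;0 0 0 0 0 0;0 0 0 0 0 0;0 0 0 0 0 0;0 0 0 0 0 0"
  gripper: -1

```text
time_s: 4.3
position: [0.6053, -0.0593, 0.0797]
tcp_rot: [[0.915, -0.165, 0.368], [-0.152, -0.986, -0.062], [0.373, 0.001, -0.928]]
force: [-0.6, -0.2, 1.9]
opening: 0.524
grasp_force: 30.0
```

apply_moves:
  plan: "0 0 -0.1 0 0 0;0 0 -0.3 0 0 0;0 0 -0.5 0 0 0;0 0 -0.5 0 0 0;0 0 -0.5 0 0 0;0 0 -0.5 0 0 0;0 0 -0.5 0 0 0;0 0 -0.3 0 0 0;0 0 0 0 0 0;0 0 0 0 0 0"

```text
time_s: 5.13
position: [0.5464, -0.0493, 0.2287]
tcp_rot: [[0.915, -0.165, 0.369], [-0.152, -0.986, -0.063], [0.374, 0.001, -0.927]]
force: [0.3, 0.4, -0.3]
opening: 0.525
grasp_force: 30.0
```

```bash
python3 go.py "downT(.558,.321,.20,-80.7)"; python3 - <<'E'
from h import *
a=capture('top')[140:220,250:350];b=capture('side')[100:240,220:430]
a=cv2.resize(a,(400,320),interpolation=3);b=cv2.resize(b,(400,267),interpolation=3);b=cv2.copyMakeBorder(b,0,53,0,0,0)
cv2.imwrite('pics/p2.png',np.hstack([a,b])[...,::-1])
E
```

```text
t 5.1333 pos [ 0.5464 -0.0493  0.2287] F [ 0.3051  0.4391 -0.279 ] q [-18.7607  17.09   109.2995   6.3884  32.0561  75.9243] open 0.5246437026784971 29.999192655086517
target [0.558 0.321 0.2  ]
shift first (units) [-1.1292 -7.3443  0.1524] |mm| 371.6082584267829
turn first -> shift units [ 1.4256 -7.2715  0.5742]
turn units [ 0.0102 -0.0604 -0.0515] deg 28.808019930877403
```

View pics/p2.png

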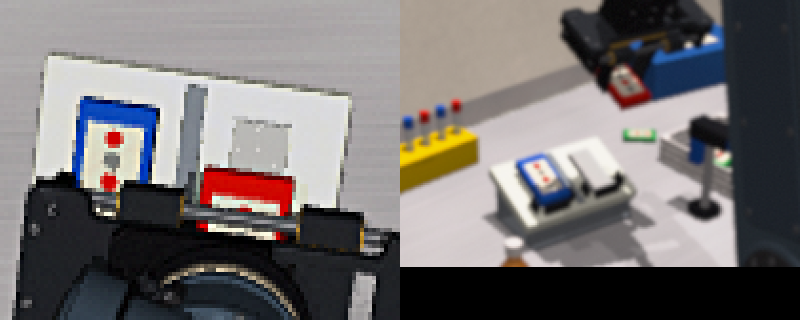

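Red is held above the viewer, and blue has not moved in its bay. Next is the move to the tray.

apply_moves:
  plan: "0 0 0 0.002 -0.0121 -0.0103;0 0 0 0.002 -0.0121 -0.0103;0 0 0 0.002 -0.0121 -0.0103;0 0 0 0.002 -0.0121 -0.0103;0 0 0 0.002 -0.0121 -0.0103;0.13 -0.3 0 0 0 0;0.13 -0.6 0 0 0 0;0.13 -0.66 0 0 0 0;0.13 -0.66 0 0 0 0;0.13 -0.66 0 0 0 0"

```text
time_s: 6.07
position: [0.5549, 0.0993, 0.2255]
tcp_rot: [[0.987, 0.161, -0.006], [0.161, -0.987, -0.001], [-0.006, -0.0, -1.0]]
force: [-0.2, 0.4, 0.0]
opening: 0.524
grasp_force: 30.0
```

apply_moves:
  plan: "0.13 -0.66 0 0 0 0;0.13 -0.66 0.1 0 0 0;0.13 -0.66 0.1 0 0 0;0.13 -0.66 0.1 0 0 0;0.13 -0.66 0.1 0 0 0;0.13 -0.66 0.1 0 0 0;0 -0.4 0.07 0 0 0;0 0 0 0 0 0;0 0 0 0 0 0"

```text
time_s: 6.82
position: [0.5573, 0.3202, 0.1964]
tcp_rot: [[0.986, 0.164, -0.006], [0.164, -0.986, -0.003], [-0.006, 0.002, -1.0]]
force: [0.4, -0.7, -0.1]
opening: 0.526
grasp_force: 30.0
```

```bash
python3 go.py "downT(.558,.321,.02,-80.7)"
```

```text
t 6.8167 pos [0.5573 0.3202 0.1964] F [ 0.3623 -0.6633 -0.134 ] q [ 19.9488  33.3802  80.5801  -0.0284  66.4103 100.5103] open 0.5261559383184996 29.999269545078278
target [0.558 0.321 0.02 ]
shift first (units) [ 0.0379 -0.0188  3.528 ] |mm| 176.4112058689472
turn first -> shift units [ 0.0157 -0.0131  3.5282]
turn units [0.0003 0.001  0.0004] deg 0.40068628237664167
```

apply_moves:
  plan: "0 0 0.5 0 0 0;0.01 0 0.5 0 0.001 0;0 0 0.5 0 0 0;0 0 0.5 0 0 0;0 0 0.5 0 0 0;0 0 0.5 0 0 0;0 0 0.35 0 0 0;0 0 0.15 0 0 0;0 0 0 0 0 0;0 0 0 0 0 0"

```text
time_s: 7.65
position: [0.5599, 0.3187, 0.024]
tcp_rot: [[0.987, 0.16, 0.004], [0.16, -0.987, 0.0], [0.004, 0.001, -1.0]]
force: [-0.3, 0.5, -0.5]
opening: 0.524
grasp_force: 30.0
```

apply_moves:
  plan: "0 0 0.05 0 0 0;0 0 0.04 0 0 0;0 0 0.04 0 0 0;0 0 0.03 0 0 0;0 0 0 0 0 0;0 0 0 0 0 0"

```text
time_s: 8.15
position: [0.5594, 0.3196, 0.0163]
tcp_rot: [[0.987, 0.162, 0.004], [0.162, -0.987, 0.0], [0.004, 0.0, -1.0]]
force: [-1.0, 0.1, -0.4]
opening: 0.525
grasp_force: 30.0
```

apply_moves:
  plan: "0 0 0.04 0 0 0;0 0 0.04 0 0 0;0 0 0.03 0 0 0;0 0 0.03 0 0 0;0 0 0 0 0 0;0 0 0 0 0 0"

```text
time_s: 8.65
position: [0.5593, 0.3195, 0.0089]
tcp_rot: [[0.987, 0.162, 0.004], [0.162, -0.987, 0.0], [0.004, 0.0, -1.0]]
force: [0.8, -0.1, -0.9]
opening: 0.526
grasp_force: 30.0
```

apply_moves:
  plan: "0 0 0.02 0 0 0;0 0 0.02 0 0 0;0 0 0 0 0 0;0 0 0 0 0 0"

```text
time_s: 8.98
position: [0.5596, 0.3196, 0.0081]
tcp_rot: [[0.987, 0.162, 0.005], [0.162, -0.987, 0.0], [0.005, 0.0, -1.0]]
force: [-0.8, -0.4, 5.0]
opening: 0.521
grasp_force: 30.0
```

apply_moves:
  plan: "0 0 0 0 0 0;0 0 0 0 0 0;0 0 0 0 0 0;0 0 0 0 0 0;0 0 -0.3 0 0 0;0 0 -0.6 0 0 0;0 0 -0.6 0 0 0;0 0 -0.6 0 0 0;0 0 -0.6 0 0 0;0 0 -0.6 0 0 0"
  gripper: 0.4

```text
time_s: 9.82
position: [0.5585, 0.3194, 0.1732]
tcp_rot: [[0.987, 0.162, 0.004], [0.162, -0.987, 0.0], [0.004, 0.0, -1.0]]
force: [-0.2, -0.8, -0.7]
opening: 0.698
grasp_force: 0.0
```

```bash
python3 go.py "downT(.565,-.3225,.21,10.55)";python3 go.py "downT(.565,-.3225,.21,-169.45)"
```

```text
t 9.8167 pos [0.5585 0.3194 0.1732] F [-0.2471 -0.8242 -0.7198] q [ 19.8585  34.7171  82.1572  -0.0715  62.9328 100.5954] open 0.6981737732437071 0.0
target [ 0.565  -0.3225  0.21  ]
shift first (units) [-1.9417 12.6901 -0.7364] |mm| 642.9425795711716
turn first -> shift units [-12.6441  -2.2216  -0.7356]
turn units [ 0.0005 -0.0004 -0.2535] deg 91.25473333310413
t 9.8167 pos [0.5585 0.3194 0.1732] F [-0.2471 -0.8242 -0.7198] q [ 19.8585  34.7171  82.1572  -0.0715  62.9328 100.5954] open 0.6981737732437071 0.0
target [ 0.565  -0.3225  0.21  ]
shift first (units) [-1.9417 12.6901 -0.7364] |mm| 642.9425795711716
turn first -> shift units [12.6441  2.2216 -0.7356]
turn units [-0.0004 -0.0005  0.2465] deg 88.7456268182005
```

apply_moves:
  plan: "-0.05 0.3 -0.1 0 0 0;-0.1 0.64 -0.2 0 0 0;-0.1 0.64 -0.2 0 0 0;-0.1 0.64 -0.2 0 0 0;-0.1 0.64 0 0 0 0;-0.1 0.64 0 0 0 0;-0.1 0.64 0 0 0 0;-0.1 0.64 0 0 0 0;-0.1 0.64 0 0 0 0;-0.1 0.64 0 0 0 0"

```text
time_s: 10.65
position: [0.5598, 0.0109, 0.2063]
tcp_rot: [[0.987, 0.161, 0.003], [0.161, -0.987, 0.0], [0.003, 0.0, -1.0]]
force: [-0.2, -0.1, -0.3]
opening: 0.704
grasp_force: 0.0
```

apply_moves:
  plan: "-0.1 0.64 0 0 0 0;-0.1 0.64 0 0 0 0;-0.1 0.64 0 0 0 0;-0.1 0.64 0 0 0 0;-0.1 0.64 0 0 0 0;-0.1 0.64 0 0 0 0;-0.1 0.64 0 0 0 0;-0.1 0.64 0 0 0 0;-0.1 0.64 0 0 0 0;-0.1 0.64 0 0 0 0"

```text
time_s: 11.48
position: [0.562, -0.3127, 0.2059]
tcp_rot: [[0.987, 0.161, 0.003], [0.161, -0.987, 0.001], [0.003, -0.001, -1.0]]
force: [0.4, 0.4, 0.6]
opening: 0.7
grasp_force: 0.0
```

apply_moves:
  plan: "0 0.2 0 0 0 0;0 0 0 0 0 -0.0195;0 0 0 0 0 -0.0195;0 0 0 0 0 -0.0195;0 0 0 0 0 -0.0195;0 0 0 0 0 -0.0195;0 0 0 0 0 -0.0195;0 0 0 0 0 -0.0195;0 0 0 0 0 -0.0195;0 0 0 0 0 -0.0195"

```text
time_s: 12.32
position: [0.564, -0.3203, 0.206]
tcp_rot: [[0.295, 0.955, 0.003], [0.955, -0.295, 0.002], [0.002, 0.002, -1.0]]
force: [-1.2, -0.4, -0.7]
opening: 0.703
grasp_force: 0.0
```

apply_moves:
  plan: "0 0 0 0 0 -0.0195;0 0 0 0 0 -0.0195;0 0 0 0 0 -0.0195;0 0 0 0 0 -0.0195;0 0 0 0 0 0;0 0 0 0 0 0"

```text
time_s: 12.82
position: [0.5642, -0.3205, 0.2062]
tcp_rot: [[-0.18, 0.984, 0.003], [0.984, 0.18, 0.001], [0.001, 0.003, -1.0]]
force: [-0.1, -0.8, -0.5]
opening: 0.698
grasp_force: 0.0
```

```bash
python3 go.py "downT(.565,-.3225,.045,10.55)"; python3 - <<'E'
from h import *
t=capture('top')
o,h=cass(t,'red',(130,180,200,240)); print('red',flat('top',o,.02),flat('top',h,.02))
o,h=cass(t,'blue',(262,155,294,207));print('blue',bay('top',h,-9))
cv2.imwrite('pics/p3.png',cv2.resize(t[140:300,110:480],(740,320))[...,::-1])
E
```

```text
t 12.8167 pos [ 0.5642 -0.3205  0.2062] F [-0.1295 -0.79   -0.4759] q [-39.527   33.0405  79.4834   0.1804  67.3962 -49.9783] open 0.6982483846796033 0.0
target [ 0.565  -0.3225  0.045 ]
shift first (units) [-0.0454 -0.0015  3.2241] |mm| 161.2214041637331
turn first -> shift units [-0.0429  0.0085  3.2241]
turn units [ 0.0005 -0.0001 -0.0005] deg 0.2496756862031526
red (array([0.5537677 , 0.31713617], dtype=float32), np.float32(81.37879), np.float32(48.550884), np.float32(9.34581)) (array([0.5545546 , 0.31893405], dtype=float32), np.float32(57.6912), np.float32(36.25291), np.float32(9.584694))
blue (array([0.61534242, 0.02493322, 0.075     ]), np.float32(58.97046), np.float32(36.466278), np.float32(-9.388374))
```

View pics/p3.png

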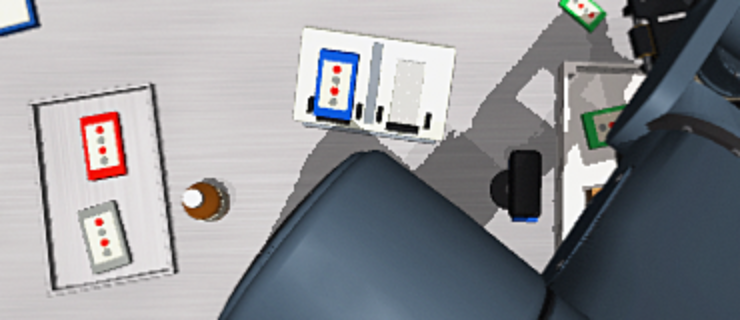

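Red lies in the tray at (103,146) beside grey, and blue is unchanged. The freed bay at (405,95) is empty. Now I'll pick up green.

apply_moves:
  plan: "-0.04 0 0.4 0 0 0;0 0 0.5 0 0 0;0 0 0.5 0 0 0;0 0 0.5 0 0 0;0 0 0.5 0 0 0;0 0 0.4 0 0 0;0 0 0.3 0 0 0;0 0 0.1 0 0 0;0 0 0 0 0 0;0 0 0 0 0 0"
  gripper: 0.5

```text
time_s: 13.7
position: [0.566, -0.3231, 0.0473]
tcp_rot: [[-0.182, 0.983, 0.005], [0.983, 0.182, -0.0], [-0.001, 0.004, -1.0]]
force: [-0.3, -0.5, -0.1]
opening: 0.748
grasp_force: 0.0
```

```bash
python3 go.py "downT(.565,-.3225,.0075,10.55)"; python3 - <<'E'
from h import *
a=capture('top')[150:280,370:480];b=capture('side')[130:230,320:480]
a=cv2.resize(a,(400,470),interpolation=3);b=cv2.resize(b,(400,250),interpolation=3);b=cv2.copyMakeBorder(b,0,220,0,0,0)
cv2.imwrite('pics/p4.png',np.hstack([a,b])[...,::-1])
E
```

```text
t 13.7 pos [ 0.566  -0.3231  0.0473] F [-0.2991 -0.508  -0.1482] q [-39.602   44.7571  85.1985   0.2129  49.8445 -50.2484] open 0.7484690629540678 0.0
target [ 0.565  -0.3225  0.0075]
shift first (units) [ 0.0159 -0.0213  0.7953] |mm| 39.786235353157146
turn first -> shift units [ 0.0153 -0.0177  0.7954]
turn units [ 0.0007  0.0001 -0.0001] deg 0.261071960181513
```

View pics/p4.png

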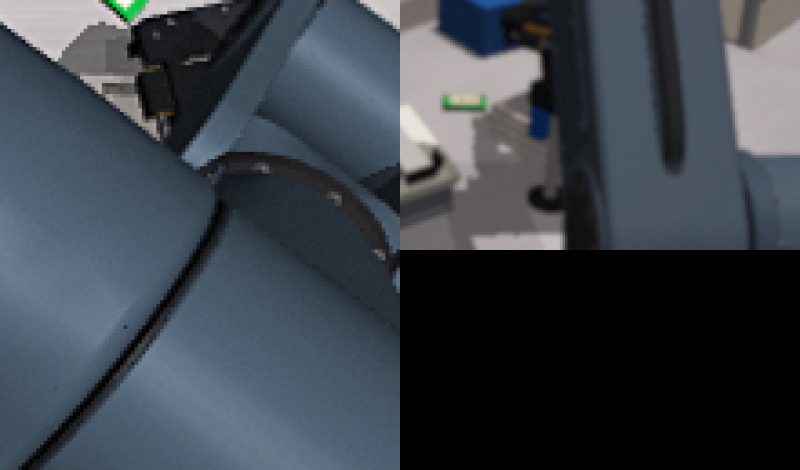

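The arm hides the basket in both views, so I'll go by the measured pose and watch the forces.

apply_moves:
  plan: "0.01 -0.02 0.15 0 0 0;0 0 0.15 0 0 0;0 0 0.15 0 0 0;0 0 0.14 0 0 0;0 0 0.1 0 0 0;0 0 0.1 0 0 0;0 0 0 0 0 0;0 0 0 0 0 0"

```text
time_s: 14.47
position: [0.5647, -0.3225, 0.0069]
tcp_rot: [[-0.183, 0.983, 0.003], [0.983, 0.183, 0.001], [0.0, 0.004, -1.0]]
force: [-0.2, -0.1, -0.4]
opening: 0.744
grasp_force: 0.0
```

apply_moves:
  plan: "0 0 0 0 0 0;0 0 0 0 0 0;0 0 0 0 0 0;0 0 0 0 0 0;0 0 0 0 0 0;0 0 0 0 0 0;0 0 0 0 0 0"
  gripper: -1

```text
time_s: 15.05
position: [0.565, -0.3227, 0.0078]
tcp_rot: [[-0.183, 0.983, 0.005], [0.983, 0.183, -0.0], [-0.001, 0.004, -1.0]]
force: [0.5, 0.1, 2.0]
opening: 0.524
grasp_force: 30.0
```

apply_moves:
  plan: "0 0 -0.1 0 0 0;0 0 -0.3 0 0 0;0 0 -0.6 0 0 0;0 0 -0.7 0 0 0;0 0 -0.7 0 0 0;0 0 -0.7 0 0 0;0 0 -0.7 0 0 0;0 0 -0.4 0 0 0;0 0 0 0 0 0;0 0 0 0 0 0"

```text
time_s: 15.88
position: [0.5643, -0.3229, 0.219]
tcp_rot: [[-0.183, 0.983, 0.006], [0.983, 0.183, -0.002], [-0.003, 0.006, -1.0]]
force: [-1.1, -0.6, 0.1]
opening: 0.526
grasp_force: 30.0
```

```bash
python3 go.py "bayT(.003,0,.12,-1)"
```

```text
t 15.8833 pos [ 0.5643 -0.3229  0.219 ] F [-1.0891 -0.6157  0.0502] q [-39.6831  32.2627  78.7482   0.172   68.6459 -50.3094] open 0.5256574791929453 29.998095631599426
target [ 0.5602 -0.0519  0.1876]
shift first (units) [5.3433 0.9097 0.6195] |mm| 272.774701922194
turn first -> shift units [1.134  5.3316 0.2245]
turn units [-0.0364 -0.0518 -0.192 ] deg 72.77601974464261
```

apply_moves:
  plan: "0.3 0.05 0 0 0 0;0.58 0.1 0 0 0 0;0.58 0.1 0 0 0 0;0.58 0.1 0 0 0 0;0.58 0.1 0 0 0 0;0.58 0.1 0 0 0 0;0.58 0.1 0 0 0 0;0.58 0.1 0 0 0 0;0.58 0.1 0 0 0 0;0.4 0.07 0 0 0 0"

```text
time_s: 16.72
position: [0.5573, -0.0475, 0.215]
tcp_rot: [[-0.185, 0.983, -0.002], [0.983, 0.185, 0.003], [0.004, -0.002, -1.0]]
force: [-0.2, -0.6, -1.9]
opening: 0.521
grasp_force: 30.0
```

apply_moves:
  plan: "0 0 0 -0.0033 -0.0047 -0.0175;0 0 0 -0.0033 -0.0047 -0.0175;0 0 0 -0.0033 -0.0047 -0.0175;0 0 0 -0.0033 -0.0047 -0.0175;0 0 0 -0.0033 -0.0047 -0.0175;0 0 0 -0.0033 -0.0047 -0.0175;0 0 0 -0.0033 -0.0047 -0.0175;0 0 0 -0.0033 -0.0047 -0.0175;0 0 0 -0.0033 -0.0047 -0.0175;0 0 0 -0.0033 -0.0047 -0.0175"

```text
time_s: 17.55
position: [0.5576, -0.0498, 0.2149]
tcp_rot: [[-0.907, 0.263, 0.328], [0.254, 0.965, -0.07], [-0.335, 0.02, -0.942]]
force: [-0.2, 0.6, 0.1]
opening: 0.526
grasp_force: 30.0
```

apply_moves:
  plan: "0 0 0 -0.0033 -0.0047 -0.017;0 0 0 0 0 0;0 0 0 0 0 0;0 0 0 0 0 0"

```text
time_s: 17.88
position: [0.5596, -0.0511, 0.2165]
tcp_rot: [[-0.918, 0.167, 0.361], [0.156, 0.986, -0.058], [-0.365, 0.003, -0.931]]
force: [0.6, 0.1, 0.0]
opening: 0.526
grasp_force: 30.0
```

```bash
python3 go.py "bayT(.003,0,.03,-1)"
```

```text
t 17.8833 pos [ 0.5596 -0.0511  0.2165] F [0.6073 0.0721 0.028 ] q [ -18.5155   19.3163  108.0194    6.5313   31.6557 -103.8179] open 0.5258483567028275 29.99831110239029
target [ 0.5932 -0.0574  0.104 ]
shift first (units) [ 0.1869 -0.0199  2.3442] |mm| 117.58414114592591
turn first -> shift units [ 0.2006 -0.0142  2.3431]
turn units [ 0.0003 -0.0009 -0.0005] deg 0.4080631100193088
```

```bash
python3 - <<'E'
from go import *
p=cv2.imread('pics/p3.png')
bx,by,nz=bayaxes(BYAW)
sub=p[80:140,370:440]; m=(sub.max(2)<70).astype(np.uint8)
n,l,st,c=cv2.connectedComponentsWithStats(m)
for i in range(1,n):
    if st[i,4]>15:
        px=[(c[i]+[370,80]+.5)/2-.5+[110,140]]
        for h in(.006,.003):
            P=plane('top',px,BAY+h*nz,nz)[0]-BAY
            print(st[i],h,'bay mm',1000*P@bx,1000*P@by)
# plinth: grey-ish area
sub=p[50:140,380:440].astype(int); g=sub.mean(2); m=((g>120)&(g<238)).astype(np.uint8)
n,l,st,c=cv2.connectedComponentsWithStats(m); i=1+np.argmax(st[1:,4]); print(st[i])
ys,xs=np.nonzero(l==i); px=(np.c_[xs+380,ys+50]+.5)/2-.5+[110,140]
P=plane('top',px,BAY,nz)-BAY; print(np.percentile(P@bx,[1,50,99])*1000,np.percentile(P@by,[1,50,99])*1000)
E
```

```text
[ 7 26  6 16 66] 0.006 bay mm -28.89512820692231 28.74898303340729
[ 7 26  6 16 66] 0.003 bay mm -29.58308148482073 28.872836958717954
[54 34  7 15 63] 0.006 bay mm -29.443650007237377 -29.586134562902856
[54 34  7 15 63] 0.003 bay mm -30.133180608566413 -29.63002847871143
[ 16  42  32  12 228] 0.006 bay mm -41.66518780576611 0.06990391976176635
[ 16  42  32  12 228] 0.003 bay mm -42.38986253065809 0.11128859147644032
[   0    8   60   82 2403]
[-58.6262  -8.0677  40.1484] [-34.2986  -0.4058  22.1496]
```

apply_moves:
  plan: "0.05 -0.01 0.4 0 -0.0005 -0.0003;0.05 -0.01 0.4 0 -0.0005 -0.0002;0.05 0 0.4 0 0 0;0.05 0 0.4 0 0 0;0 0 0.4 0 0 0;0 0 0.34 0 0 0;0 0 0 0 0 0;0 0 0 0 0 0"

```text
time_s: 18.55
position: [0.5938, -0.0576, 0.1041]
tcp_rot: [[-0.916, 0.162, 0.367], [0.151, 0.987, -0.059], [-0.372, 0.002, -0.928]]
force: [0.8, -0.3, 0.1]
opening: 0.521
grasp_force: 30.0
```

```bash
python3 go.py "bayT(.003,0,.007,-1)"
```

```text
t 18.55 pos [ 0.5938 -0.0576  0.1041] F [ 0.8146 -0.301   0.1291] q [ -17.9937   33.0313  109.173    11.6736   16.5439 -109.228 ] open 0.5214635566677511 29.998215436935425
target [ 0.6016 -0.0588  0.0826]
shift first (units) [0.0134 0.0012 0.4581] |mm| 22.917294817614774
turn first -> shift units [0.013  0.0023 0.4582]
turn units [0.0004 0.0001 0.0002] deg 0.16839672974895942
```

The stops and lip confirm the bay centre to within 0.5 mm in y. Lowering green.

apply_moves:
  plan: "0 0 0.1 0 0 0;0 0 0.1 0 0 0;0 0 0.1 0 0 0;0 0 0.08 0 0 0;0 0 0.05 0 0 0;0 0 0.03 0 0 0;0 0 0 0 0 0;0 0 0 0 0 0"

```text
time_s: 19.22
position: [0.6024, -0.0595, 0.0838]
tcp_rot: [[-0.915, 0.161, 0.369], [0.15, 0.987, -0.06], [-0.374, 0.001, -0.928]]
force: [0.3, 0.5, 0.0]
opening: 0.528
grasp_force: 30.0
```

apply_moves:
  plan: "0 0 0.02 0 0 0;0 0 0.02 0 0 0;0 0 0.01 0 0 0;0 0 0 0 0 0;0 0 0 0 0 0"

```text
time_s: 19.63
position: [0.6033, -0.0597, 0.0815]
tcp_rot: [[-0.915, 0.161, 0.369], [0.15, 0.987, -0.06], [-0.374, 0.001, -0.928]]
force: [0.8, 0.5, -0.7]
opening: 0.524
grasp_force: 30.0
```

```bash
python3 go.py "bayT(.003,0,.003,-1)"
```

```text
t 19.6333 pos [ 0.6033 -0.0597  0.0815] F [ 0.8354  0.4555 -0.6682] q [ -17.8619   35.9671  108.5697   13.401    14.1111 -110.9561] open 0.524150882254362 29.9981752038002
target [ 0.6031 -0.0591  0.0789]
shift first (units) [0.0265 0.0108 0.0465] |mm| 2.727789421232213
turn first -> shift units [0.0263 0.0108 0.0465]
turn units [0.0003 0.0005 0.0004] deg 0.24671953524489856
```

apply_moves:
  plan: "0 0.01 0.02 0 0 0;0 0 0.01 0 0 0;0 0 0.01 0 0 0;0 0 0 0 0 0;0 0 0 0 0 0"

```text
time_s: 20.05
position: [0.6041, -0.0593, 0.0796]
tcp_rot: [[-0.915, 0.161, 0.369], [0.15, 0.987, -0.06], [-0.374, 0.001, -0.928]]
force: [0.5, 0.3, -0.4]
opening: 0.526
grasp_force: 30.0
```

apply_moves:
  plan: "0 0 0.01 0 0 0;0 0 0.01 0 0 0;0 0 0 0 0 0;0 0 0 0 0 0"

```text
time_s: 20.38
position: [0.6045, -0.0593, 0.079]
tcp_rot: [[-0.915, 0.161, 0.369], [0.15, 0.987, -0.06], [-0.374, 0.001, -0.927]]
force: [-1.3, -0.8, 1.7]
opening: 0.524
grasp_force: 30.0
```

apply_moves:
  plan: "0.02 0 0 0 0 0;0.02 0 0 0 0 0;0.02 0 0 0 0 0;0 0 0 0 0 0;0 0 0 0 0 0"

```text
time_s: 20.8
position: [0.6024, -0.0592, 0.0782]
tcp_rot: [[-0.915, 0.162, 0.371], [0.15, 0.987, -0.06], [-0.375, 0.0, -0.927]]
force: [-0.8, 0.2, 5.6]
opening: 0.522
grasp_force: 30.0
```

apply_moves:
  plan: "0.01 0 0 0 0 0;0.01 0 0 0 0 0;0 0 0 0 0 0;0 0 0 0 0 0"

```text
time_s: 21.13
position: [0.6016, -0.059, 0.0778]
tcp_rot: [[-0.915, 0.162, 0.371], [0.15, 0.987, -0.06], [-0.376, 0.0, -0.927]]
force: [-0.0, -0.3, 5.6]
opening: 0.526
grasp_force: 30.0
```

apply_moves:
  plan: "0.01 0 0 0 0 0;0.01 0 0 0 0 0;0 0 0 0 0 0;0 0 0 0 0 0"

```text
time_s: 21.47
position: [0.6006, -0.0589, 0.0775]
tcp_rot: [[-0.915, 0.162, 0.371], [0.15, 0.987, -0.06], [-0.376, 0.0, -0.927]]
force: [1.2, 0.1, 6.0]
opening: 0.525
grasp_force: 30.0
```

apply_moves:
  plan: "0.01 0 0 0 0 0;0.01 0 0 0 0 0;0 0 0 0 0 0;0 0 0 0 0 0"

```text
time_s: 21.8
position: [0.6003, -0.0589, 0.0773]
tcp_rot: [[-0.914, 0.162, 0.372], [0.15, 0.987, -0.061], [-0.377, 0.0, -0.926]]
force: [1.4, 1.1, 6.2]
opening: 0.521
grasp_force: 30.0
```

apply_moves:
  plan: "0.01 0 0 0 0 0;0.01 0 0 0 0 0;0 0 0 0 0 0;0 0 0 0 0 0"

```text
time_s: 22.13
position: [0.6003, -0.0589, 0.0774]
tcp_rot: [[-0.913, 0.162, 0.373], [0.15, 0.987, -0.061], [-0.378, 0.0, -0.926]]
force: [1.9, -0.1, 6.1]
opening: 0.527
grasp_force: 30.0
```

Green is against the lip: the tool has stopped moving and the force along the slope is up. Releasing.

apply_moves:
  plan: "-0.01 0 -0.01 0 0 0;0 0 0 0 0 0"

```text
time_s: 22.3
position: [0.6002, -0.0589, 0.0775]
tcp_rot: [[-0.914, 0.162, 0.372], [0.15, 0.987, -0.061], [-0.377, 0.0, -0.926]]
force: [4.6, 0.2, 1.6]
opening: 0.524
grasp_force: 30.0
```

apply_moves:
  plan: "0 0 0 0 0 0;0 0 0 0 0 0;0 0 0 0 0 0;0 0 0 0 0 0;0 0 -0.1 0 0 0;0 0 -0.3 0 0 0;0 0 -0.5 0 0 0;0 0 -0.5 0 0 0;0 0 -0.5 0 0 0;0 0 -0.5 0 0 0"
  gripper: 0.4

```text
time_s: 23.13
position: [0.5526, -0.0509, 0.1888]
tcp_rot: [[-0.916, 0.161, 0.367], [0.15, 0.987, -0.059], [-0.372, 0.001, -0.928]]
force: [0.8, 0.2, -0.3]
opening: 0.697
grasp_force: 0.0
```

apply_moves:
  plan: "0.6 0 -0.4 0 0 0;0.6 0 -0.4 0 0 0;0.6 0 -0.4 0 0 0;0.5 0 -0.4 0 0 0;0 0 0 0 0 0;0 0 0 0 0 0"

```text
time_s: 23.63
position: [0.4174, -0.0286, 0.2198]
tcp_rot: [[-0.915, 0.162, 0.369], [0.15, 0.987, -0.06], [-0.374, 0.001, -0.927]]
force: [1.6, -0.5, 1.0]
opening: 0.701
grasp_force: 0.0
```

```bash
python3 - <<'E'
from go import *
t=capture('top');s=capture('side'); bx,by,nz=bayaxes(BYAW)
for c,w in(('green',(290,155,340,215)),('blue',(255,150,294,210))):
  try:
    o,h=cass(t,c,w)
    for p in(o,h):
        P=bay('top',p,-9); d=P[0]-BAY; print(c,P,1000*d@bx,1000*d@by)
  except Exception as e: print(e)
cv2.imwrite('pics/p5.png',np.hstack([cv2.resize(t[140:260,230:350],(400,400)),cv2.resize(s[140:260,250:370],(400,400))])[...,::-1])
s=bot.read_state();print(s['position'],s['time_s'],s['force'])
E
```

```text
green (array([ 0.6023, -0.0591,  0.075 ]), np.float32(82.28162), np.float32(46.08107), np.float32(-9.254616)) 0.8335044616559424 -0.11278680812169195
green (array([ 0.6014, -0.059 ,  0.075 ]), np.float32(58.849365), np.float32(36.337914), np.float32(-9.523048)) 0.04608498880276433 -0.1787881731190649
blue (array([0.6163, 0.0247, 0.075 ]), np.float32(82.2489), np.float32(46.946564), np.float32(-9.586731)) 0.9044475791097101 84.79916494612208
blue (array([0.6153, 0.0248, 0.075 ]), np.float32(58.853638), np.float32(36.282227), np.float32(-9.660866)) -0.056784097458603786 84.75852868902587
[ 0.4203 -0.0297  0.22  ] 23.7333 [ 0.9705 -0.6919 -0.9139]
```

View pics/p5.png

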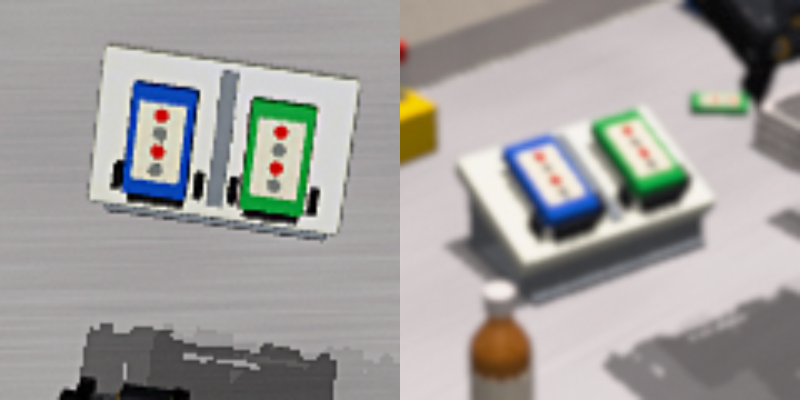

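Green at (283,155) sits against the lip, square between the stops and aligned like blue; the bottle is still standing. The gripper is clear, so I'm handing in.

```bash
python3 -c "
from rig import bot
print(bot.hand_in())"
```

```text
the job is handed in; nothing more can be done
None
```

The red cassette lies flat in the steel tray beside the grey one, and the green one is seated in the freed right-hand bay against the lip. The last camera check put green within about 1 mm of the bay centre and showed blue unmoved; I handed in at about 24 s, and no verdict came back.

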